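# Start the kitchen timer against the mat holder

### The arm

A 6-joint arm with a two-finger parallel gripper is mounted at the origin on the work surface. World frame = base frame: x ahead of the robot, y to its left, z up, the work surface at z = 0. Lengths are in m, angles in rad, forces in N, time in s.
With the tool pointing down it reaches from about 0.25 to 0.725 m from the base axis. Payload 4 kg.
Tool frame: the origin (TCP) lies midway between the tips of the shut fingers; the grasp point (between the pads) lies 19 mm behind it (bot.grip_point_offset is the distance from the TCP to the grasp point, in m); z points along the fingers, y is the line along which they close (so a half turn about z gives the same grasp; the last joint's range is limited). The gripper opens to 85 mm and grips with 20 to 120 N. Pads are 22 mm wide; open, the fingers measure 114 mm over their backs; the gripper's body (76 mm by 85 mm) begins 54 mm behind the grasp point. The pads swing forward as they close: fully open they stand 13 mm farther back than shut.
Start: joints at [-1.318, 0.241, 0.005, 1.335, 0, 1.571], TCP at [0.125, -0.484, 0.231] pointing down, gripper open.
Joint ranges: [-2.72, 2.72], [-1.05, 1.87], [-1.09, 1.28], [-1.99, 2.15], [-1.42, 1.44], [-3.14, 3.14]. Speed limits (rad/s): [2.79, 2.79, 3.14, 3.14, 3.14, 3.14].

### API

Orientations are given as a unit quaternion [x, y, z, w].
In Python, from workcell import bot gives the robot as it stands.
- The arm moves only by the tool step_arm, never from a script. Its argument "targets" is text: rows parted by semicolons, each of 7 numbers parted by spaces: the opening, from -1 (shut) to 1 (fully open), so that 0 is half open, then the shift along the world's x, y, z normalised to -1 to 1, where 1 is 0.5 m, then the turn, a rotation vector about the world's x, y, z normalised to -1 to 1, where 1 is pi/4 rad. In form: gripper x y z wx wy wz; .... A call has 1 to 10 rows; each row is the pose to reach, as a shift and turn from the pose commanded when the call began; what a row does not reach only later rows make up. A row lasts 1/12 s, in which the tool goes at most 41.7 mm and 7.16 degrees, less where a joint would pass 70% of its speed; a pose out of reach is approached as far as the arm can. A call with a number of a shift or a turn outside -1 to 1 is refused whole. A call with a gripper value outside its range is refused whole. The fingers move at their own pace and stop on an object; the grip force is fixed at half the most. Time passes only in rows, so rows that repeat a pose let the fingers close. It gives the time, the measured TCP pose, the force, the opening and the grip force at its end, in the units of the state.
- bot.get_obs(): the state, without advancing time (a new reading comes with each control period).
- bot.camera(name): name is "scene" or "top" or "wrist"; returns the picture (400x640x3 uint8, red, green, blue); there is no depth.
- bot.camera_info(name): a dict with "vertical_fov" (degrees; the focal length in pixels is half the picture's height over the tangent of half this angle, whatever the lens; pixels are square), "cx", "cy" (the principal point, pixels), "D" ([k1, k2, p1, p2, k3] as OpenCV has them; the pictures are not rectified), "pose" (4x4, takes a point from camera to world coordinates). Camera axes: x right, y up, looking along -z (the intrinsics and any distortion apply to the point x, -y, -z); pixel columns grow to the right and rows downward; lengths in m; the calibration is good to about 2 mm. A picture is of the moment at which its call begins: read the wrist's pose just before it. camera_info takes no time and is no camera call; for the wrist camera it gives the pose at the moment of the call.
- bot.job_done(): hands the job in; it is judged then, once.
The state is a dict: "clock": time; "joint_pos": joint angles; "joint_vel": joint speeds; "tau": joint torques, N m; "eef_pos": TCP position; "tool_rot": TCP orientation; "ft_force": force on the tool from outside, world axes, zero at the start; "ft_torque": the same for the moment, N m; "grip_width": finger opening in m; "grasp_force": force on a finger pad.
Only numpy, scipy, OpenCV 4.12 (cv2) and the standard library are available. Lean on these libraries where they do the work, as an engineer would, in place of code of your own. Each camera call takes 0.05 s, during which the arm holds its last target. There are 200 camera calls.

### The job

Start the kitchen timer: back it squarely against the near face of the bamboo mat holder, which is fixed to the worktop, so that it cannot slide away, and push the button on its near end fully in towards the holder for about half a second. Then let the button spring out and leave the timer lying flat with its back against the holder. The folding thermometer stays where it lies.

Things in the scene. Friction and masses are not known exactly. Their poses are not given: they have to be found in the camera images.
- timer_mid (a point): Centre (18 mm up) of the loose kitchen timer: white plastic box 75 mm long (x), 50 wide (y), 36 high, about 0.15 kg, square screen on top. Its x axis points from the button end to the plain back end; each end is 37.5 mm from this point. It starts between robot and holder, 30 to 75 mm clear of the holder, back end towards it, up to 15 degrees askew, left or right of the thermometer.
- timer_button (a joint): Round grey button, 24 mm across, on the timer's near end, centred 18 mm above the worktop and standing out 10 mm (face 47.5 mm from the timer's centre). Value: travel along the timer's x, 0 out, 0.007 m fully in. Sprung: moves from about 1.5 N, fully in at about 4 N. The loose timer slides at 1 to 2 N, so it goes fully in only when backed.
- holder: Bamboo mat holder fixed to the worktop: an empty trough 60 mm deep (x), 300 mm long (y), 45 mm high (z). Origin at the centre of its underside; its x axis points away from the robot, so its flat near face is at x = -30 mm in its own frame.
- thermo_mid (a point): Centre of the folding thermometer, a loose bystander like the timer but longer and flatter: white plastic, 110 mm long (x), 44 mm wide (y), 24 mm high, two small keys and a folded steel probe on top, no button on its end. Its centre is half-way up.
Not all that is in view belongs to the job. Leave any red look-alike of the part that bears timer_mid alone.

How it is judged:
By the outcome, as a careful person would: the job done as asked, in the order asked, and still so for the second after the job is handed in, with the robot touching nothing.
It also fails if it takes over 45 s, if anything falls off the work surface, if the arm or the gripper's body presses on something with over 40 N, if the wrist force passes 120 N, or if a joint passes its speed limit or range.

## Working session

There is one attempt and no reset: what is moved stays moved. The work goes in short steps, Python scripts to look and compute and a tool call to move; the robot and the scene stay as the last step left them, time stands still between calls to the robot, and variables do not carry over. Pictures are saved under pics/ and viewed, at most 10 in all, crops included, and the job is handed in when it is done.

Besides the shell and the picture viewer there is one more tool, called after ">>>" as name(argument=value, ...) on one line, values as JSON. step_arm: Moves the arm, as the interface text tells. Scaled input: -1 to 1 covers 0.5 m each way for a shift and pi/4 rad each way for a turn. Its arguments: {"type":"object","properties":{"targets":{"type":"string"}},"required":["targets"]}

```bash
ls; mkdir -p pics
cat > h.py <<'E'
import numpy as np, cv2
from workcell import bot
def snap(n,f):
    im=bot.camera(n); cv2.imwrite('pics/'+f,im[:,:,::-1]); return im
def K(n):
    i=bot.camera_info(n); f=200/np.tan(np.radians(i['vertical_fov'])/2)
    return np.array([[f,0,i['cx']],[0,f,i['cy']],[0,0,1.]]),np.array(i['D'],float),np.array(i['pose'])
def ray(n,px,z,k=None):
    k=k or K(n)
    u=cv2.undistortPoints(np.array(px,float).reshape(-1,1,2),k[0],k[1])[:,0]
    d=np.c_[u[:,0],-u[:,1],-np.ones(len(u))]@k[2][:3,:3].T; o=k[2][:3,3]
    return o+d*((z-o[2])/d[:,2])[:,None]
E
python3 - <<'E'
from h import *
a=snap('top','top1.png'); b=snap('scene','scene1.png')
o=bot.get_obs(); print(o['clock'],o['eef_pos'],o['tool_rot'],o['grip_width'])
for n in('top','scene'): print(bot.camera_info(n))
E
```

```text
pics
0.1 [ 0.12491852 -0.48356739  0.23050614] [ 9.92024126e-01  1.26044661e-01 -1.04968011e-04 -9.30127905e-04] 0.08563212630360184
{'vertical_fov': 46.25409357345554, 'cx': 317.71192273134574, 'cy': 205.51437811757555, 'D': array([-0.05982105,  0.        ,  0.        ,  0.        ,  0.        ]), 'pose': array([[-0.14342685,  0.96333302, -0.22675589,  0.3570935 ],
       [-0.98964301, -0.13823023,  0.03871842,  0.03494186],
       [ 0.00595421,  0.22996064,  0.97318171,  0.72569002],
       [ 0.        ,  0.        ,  0.        ,  1.        ]])}
{'vertical_fov': 54.018710099939405, 'cx': 315.70250142228156, 'cy': 196.4858944035688, 'D': array([-0.01858116,  0.        ,  0.        ,  0.        ,  0.        ]), 'pose': array([[ 0.85677126, -0.35255837,  0.37635834,  0.74039001],
       [ 0.51567001,  0.59311897, -0.61829955, -0.38548563],
       [-0.00523859,  0.72381799,  0.68997106,  0.50073747],
       [ 0.        ,  0.        ,  0.        ,  1.        ]])}
```

View pics/top1.png

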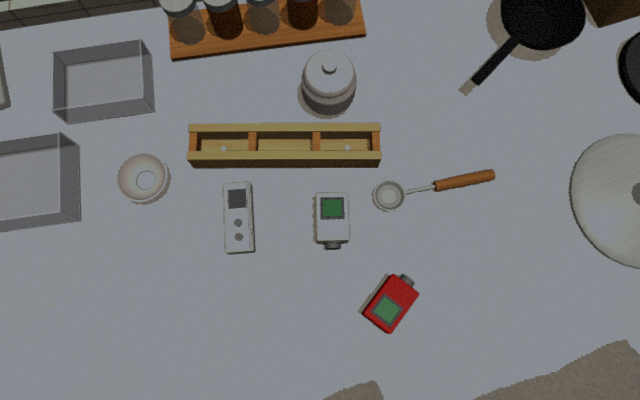

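View pics/scene1.png

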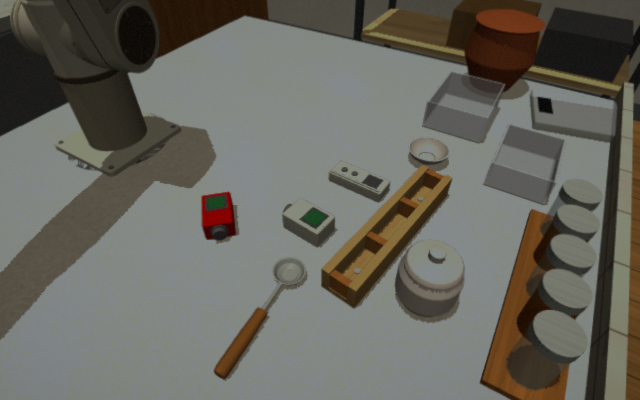

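The top view shows the white timer with a green screen at (332,218), its button at (333,245), and the holder's near face along row ~165. There are two look-alikes: the thermometer (two keys, no button) at (238,217) and the red timer at (391,304). I choose the white one at (332,218). Next I measure it and check it in a close crop.

```bash
cat > meas.py <<'E'
from h import *
def measure(im,f,n='top',tl=(300,180,365,260)):
    x0,y0,x1,y1=tl
    hsv=cv2.cvtColor(im,cv2.COLOR_RGB2HSV); g=im.astype(int).min(2)
    k=K(n)
    vis=cv2.resize(im[130:270,180:400,::-1],None,fx=3.6,fy=3.6,interpolation=cv2.INTER_CUBIC); cv2.imwrite('pics/'+f,vis)
    # green screen
    m=((hsv[...,0]>45)&(hsv[...,0]<85)&(hsv[...,1]>110)).astype(np.uint8); q=np.zeros_like(m); q[y0:y1,x0:x1]=m[y0:y1,x0:x1]
    c=max(cv2.findContours(q,0,1)[0],key=cv2.contourArea)
    p=ray(n,cv2.boxPoints(cv2.minAreaRect(c)),.036,k); print('screen',p.mean(0).round(4),[np.linalg.norm(p[i]-p[i-1]).round(4) for i in range(4)])
    return hsv,k
E
python3 - <<'E'
from meas import *
im=cv2.imread('pics/top1.png')[:,:,::-1].copy()
hsv,k=measure(im,'crop1.png')
for p in [(330,170),(318,200),(325,215),(345,225),(333,245),(285,160),(285,150),(330,230)]: print(p,im[p[1],p[0]],hsv[p[1],p[0]])
print(K('wrist'))
E
```

```text
screen [ 0.5118 -0.0127  0.036 ] [np.float64(0.0233), np.float64(0.0258), np.float64(0.0233), np.float64(0.0256)]
(330, 170) [135 138 140] [102   9 140]
(318, 200) [135 139 144] [107  16 144]
(325, 215) [45 93 55] [ 66 132  93]
(345, 225) [138 141 145] [107  12 145]
(333, 245) [92 91 88] [23 11 92]
(285, 160) [48 37 32] [ 9 85 48]
(285, 150) [129 115  72] [ 23 113 129]
(330, 230) [135 139 145] [108  18 145]
(array([[350.21549356,   0.        , 315.5937745 ],
       [  0.        , 350.21549356, 202.12254129],
       [  0.        ,   0.        ,   1.        ]]), array([-0.06042361,  0.        ,  0.        ,  0.        ,  0.        ]), array([[ 0.24960327,  0.93452349,  0.25370074,  0.18890363],
       [-0.96834596,  0.24144606,  0.06332383, -0.46685696],
       [-0.00207743, -0.26147592,  0.96520776,  0.37300016],
       [ 0.        ,  0.        ,  0.        ,  1.        ]]))
```

View pics/crop1.png

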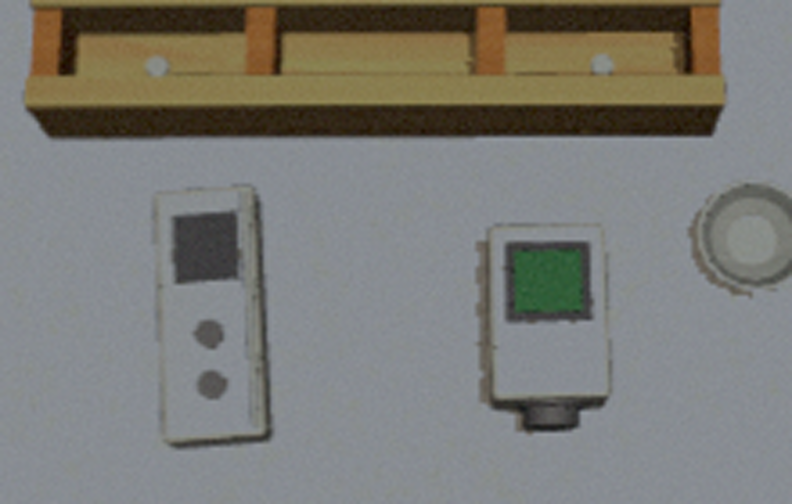

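The crop confirms the white timer: green screen, round button at crop (550,415), top-face corners near (490,226), (604,226), (608,396) and (493,402). Holder rim edge runs (26,106)–(722,104).

Run:
```python
from h import *
k=K('top'); f=lambda L,z:ray('top',np.array(L)/3.6+[180-.36,130-.36],z,k).round(4)
t=f([(490,226),(604,226),(608,396),(493,402)],.036); print('timer',t,t.mean(0),[np.linalg.norm(t[i]-t[i-1]).round(4) for i in range(4)])
ax=(t[0]+t[1]-t[2]-t[3]); print('yaw',np.degrees(np.arctan2(ax[1],ax[0])))
s=f([(510,246),(589,244),(591,316),(511,320)],.036);ax=(s[0]+s[1]-s[2]-s[3]); print('screen yaw',np.degrees(np.arctan2(ax[1],ax[0])),s.mean(0))
print('button',f([(550,427)],.018))
for L,z in(([(26,106),(722,104)],.045),([(50,136),(715,135)],0)):
    h=f(L,z); d=h[0]-h[1]; print('holder',h,np.linalg.norm(d),'normal yaw',np.degrees(np.arctan2(-d[0],d[1])))
h=f([(157,191),(252,186),(268,433),(168,441)],.024);print('thermo',h.mean(0))
print(f([(750,240)],.01),'spoon')
```

```text
timer [[ 0.5385  0.0075  0.036 ]
 [ 0.5317 -0.0403  0.036 ]
 [ 0.4596 -0.0304  0.036 ]
 [ 0.4639  0.017   0.036 ]] [ 0.498425 -0.01155   0.036   ] [np.float64(0.0752), np.float64(0.0483), np.float64(0.0728), np.float64(0.0476)]
yaw -7.533235867059745
screen yaw -7.4863566399805865 [ 0.51115 -0.0141   0.036  ]
button [[ 0.4527 -0.0058  0.018 ]]
holder [[ 0.6167  0.1962  0.045 ]
 [ 0.5754 -0.0976  0.045 ]] 0.2966886078028612 normal yaw -8.001740795844759
holder [[ 0.618   0.1971  0.    ]
 [ 0.5757 -0.1007  0.    ]] 0.3007891786617331 normal yaw -8.084306687020671
thermo [0.521675 0.129925 0.024   ]
[[ 0.5229 -0.1057  0.01  ]] spoon
```

Sizes agree: the timer measures 75×48 mm with its centre near (0.499, -0.012) and yaw -7.5°. The holder is 0.30 m long with its face normal at -8.0°, and the gap is about 51 mm. To stay within joint 6's range I turn the tool +157.5° on the way to a hover over the timer.

>>> step_arm(targets="1 0.187 0.236 0 0 0 1;1 0.187 0.236 0 0 0 1;1 0.187 0.236 0 0 0 1;1 0.187 0.236 0 0 0 1;1 0.187 0.236 0 0 0 1;1 0.187 0.236 0 0 0 1;1 0.187 0.236 0 0 0 1")

```text
clock: 0.68
eef_pos: [0.2189, -0.3652, 0.2311]
tool_rot: [0.867, 0.499, -0.0, -0.0]
ft_force: [0.1, -0.0, -0.3]
grip_width: 0.0855
grasp_force: 0.0
```

>>> step_arm(targets="1 0.187 0.236 0 0 0 1;1 0.187 0.236 0 0 0 1;1 0.187 0.236 0 0 0 1;1 0.187 0.236 0 0 0 1;1 0.187 0.236 0 0 0 1;1 0.187 0.236 0 0 0 1;1 0.187 0.236 0 0 0 1")

```text
clock: 1.27
eef_pos: [0.3123, -0.2472, 0.2309]
tool_rot: [0.61, 0.793, -0.0, -0.0]
ft_force: [0.2, -0.4, -0.4]
grip_width: 0.0854
grasp_force: 0.0
```

>>> step_arm(targets="1 0.187 0.236 0 0 0 1;1 0.187 0.236 0 0 0 1;1 0.187 0.236 0 0 0 1;1 0.187 0.236 0 0 0 1;1 0.187 0.236 0 0 0 1;1 0.187 0.236 0 0 0 1;1 0.187 0.236 0 0 0 1")

```text
clock: 1.85
eef_pos: [0.4055, -0.1292, 0.2307]
tool_rot: [0.26, 0.966, -0.0, -0.001]
ft_force: [0.1, -0.1, 0.0]
grip_width: 0.0852
grasp_force: 0.0
```

>>> step_arm(targets="1 0.187 0.236 -0.2 0 0 0.5;1 0.187 0.236 -0.2 0 0 0.5;1 0.187 0.236 -0.2 0 0 0.5;1 0.187 0.236 -0.2 0 0 0.5;1 0.187 0.236 -0.2 0 0 0.5;1 0.187 0.236 -0.2 0 0 0.5;1 0.187 0.236 -0.2 0 0 0.5;1 0.187 0.236 -0.2 0 0 0.5")

```text
clock: 2.52
eef_pos: [0.4987, -0.0128, 0.1318]
tool_rot: [0.07, 0.998, -0.0, -0.0]
ft_force: [0.2, -0.4, -0.1]
grip_width: 0.0855
grasp_force: 0.0
```

Run:
```python
from h import *
k=K('wrist'); im=snap('wrist','w1.png'); np.save('kw.npy',np.array([k[0],np.r_[k[1],0,0,0,0].reshape(3,3)],float)); np.save('pw.npy',k[2]); print(k[2].round(3))
```

```text
[[ 0.141 -0.956 -0.258  0.433]
 [ 0.99   0.136  0.037 -0.003]
 [-0.    -0.261  0.965  0.274]
 [ 0.     0.     0.     1.   ]]
```

View pics/w1.png

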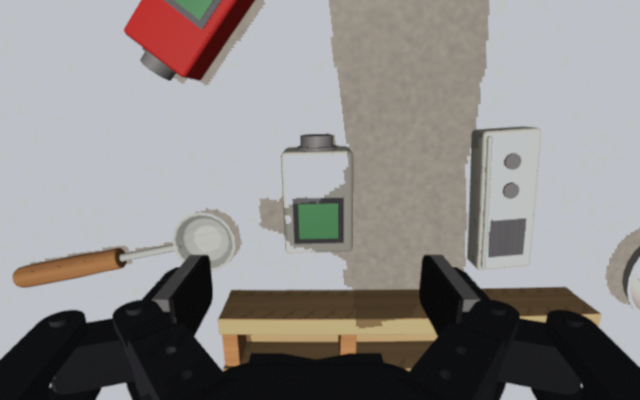

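The wrist view shows the timer's top corners near (283,152), (352,150), (353,250), (285,251). It is centred between the fingers, with the button at (317,142) and the holder square across the bottom.

Run:
```python
from h import *
k=K('wrist')
t=ray('wrist',[(283,152),(352,150),(353,250),(285,251)],.036,k); print(t.round(4),t.mean(0),[np.linalg.norm(t[i]-t[i-1]).round(4) for i in range(4)])
s=ray('wrist',[(293,200),(343,198),(344,243),(294,245)],.036,k)
for q in(t,s):
  ax=q[2]+q[3]-q[0]-q[1]; print(np.degrees(np.arctan2(ax[1],ax[0])))
h=ray('wrist',[(229,291),(570,289)],0,k); d=h[1]-h[0]; print(h.round(4),np.linalg.norm(d),np.degrees(np.arctan2(-d[0],d[1])))
h=ray('wrist',[(220,321),(598,317)],.045,k); d=h[1]-h[0]; print(h.round(4),np.linalg.norm(d),np.degrees(np.arctan2(-d[0],d[1])))
print(ray('wrist',[(317,137)],.025,k))
```

```text
[[ 0.4594 -0.0294  0.036 ]
 [ 0.4647  0.0173  0.036 ]
 [ 0.5375  0.0096  0.036 ]
 [ 0.5312 -0.04    0.036 ]] [ 0.49822382 -0.01063395  0.036     ] [np.float64(0.0726), np.float64(0.047), np.float64(0.0732), np.float64(0.05)]
-7.175351928351961
-6.794146598841881
[[ 0.5767 -0.1008  0.    ]
 [ 0.6209  0.2035  0.    ]] 0.30743148056374126 -8.267557132918274
[[ 0.5774 -0.0971  0.045 ]
 [ 0.6198  0.1955  0.045 ]] 0.2955960758746219 -8.246174539278746
[[ 0.45358663 -0.00516659  0.025     ]]
```

>>> step_arm(targets="0.6 0 0.003 -0.08 0 0 0;0.6 0 0.003 -0.15 0 0 0;0.6 0 0.003 -0.2 0 0 0;0.6 0 0.003 -0.23 0 0 0;0.6 0 0.003 -0.25 0 0 0;0.6 0 0.003 -0.25 0 0 0")

```text
clock: 3.07
eef_pos: [0.4977, -0.0116, 0.0054]
tool_rot: [0.071, 0.997, -0.0, -0.001]
ft_force: [0.4, 0.1, 0.6]
grip_width: 0.0684
grasp_force: 0.0
```

>>> step_arm(targets="-1 0 0 0 0 0 0;-1 0 0 0 0 0 0;-1 0 0 0 0 0 0;-1 0 0 0 0 0 0;-1 0 0 0 0 0 0;-1 0 0 0 0 0 0")

```text
clock: 3.57
eef_pos: [0.5007, -0.0109, 0.0082]
tool_rot: [0.07, 0.998, -0.0, 0.002]
ft_force: [-0.8, -1.6, 6.6]
grip_width: 0.049
grasp_force: 63.5
```

>>> step_arm(targets="-1 0 0 0.006 0 0 0;-1 0.02 -0.003 0.006 0 0 0;-1 0.04 -0.006 0.006 0 0 0;-1 0.06 -0.008 0.006 0 0 0;-1 0.08 -0.011 0.006 0 0 0;-1 0.08 -0.011 0.006 0 0 0")

```text
clock: 4.07
eef_pos: [0.5413, -0.0162, 0.0097]
tool_rot: [0.07, 0.998, 0.0, 0.001]
ft_force: [-0.1, -0.0, -2.4]
grip_width: 0.049
grasp_force: 62.7
```

>>> step_arm(targets="-1 0 0 -0.003 0 0 0;-1 0.004 -0.0006 -0.003 0 0 0;-1 0.008 -0.001 -0.003 0 0 0;-1 0.012 -0.0017 -0.003 0 0 0;-1 0.012 -0.0017 -0.003 0 0 0")

```text
clock: 4.48
eef_pos: [0.5431, -0.0166, 0.0082]
tool_rot: [0.07, 0.998, 0.0, -0.001]
ft_force: [-3.8, 0.2, 5.1]
grip_width: 0.0487
grasp_force: 63.2
```

>>> step_arm(targets="-1 0.004 -0.0006 0.003 0 0 0;-1 0.008 -0.001 0.003 0 0 0;-1 0.008 -0.001 0.003 0 0 0")

```text
clock: 4.73
eef_pos: [0.5489, -0.0174, 0.0091]
tool_rot: [0.07, 0.998, 0.0, -0.0]
ft_force: [-0.5, -0.1, -1.9]
grip_width: 0.0494
grasp_force: 62.5
```

>>> step_arm(targets="-1 0.003 -0.0004 0 0 0 0;-1 0.006 -0.0008 0 0 0 0;-1 0.006 -0.0008 0 0 0 0")

```text
clock: 4.98
eef_pos: [0.5489, -0.0175, 0.0084]
tool_rot: [0.07, 0.998, 0.0, -0.003]
ft_force: [-8.1, 0.4, 2.6]
grip_width: 0.0493
grasp_force: 62.9
```

>>> step_arm(targets="-1 0.003 -0.0004 0 0 0 0;-1 0.006 -0.0008 0 0 0 0;-1 0.006 -0.0008 0 0 0 0")

```text
clock: 5.23
eef_pos: [0.5488, -0.0175, 0.0083]
tool_rot: [0.07, 0.998, 0.0, -0.006]
ft_force: [-14.9, 2.3, 10.0]
grip_width: 0.049
grasp_force: 63.7
```

The timer is against the holder. I ease off and release.

>>> step_arm(targets="-1 -0.006 0.0008 0 0 0 0;-1 -0.009 0.0012 0 0 0 0;-1 -0.009 0.0012 0 0 0 0")

```text
clock: 5.48
eef_pos: [0.5489, -0.0175, 0.0085]
tool_rot: [0.07, 0.998, 0.0, -0.002]
ft_force: [-4.1, 0.2, -1.2]
grip_width: 0.0493
grasp_force: 62.4
```

>>> step_arm(targets="0.5 0 0 0 0 0 0;0.5 0 0 0 0 0 0;0.5 0 0 0 0 0 0;0.5 0 0 0 0 0 0;0.5 0 0 0.02 0 0 0;0.5 0 0 0.08 0 0 0;0.5 0 0 0.16 0 0 0;0.5 -0.08 0.011 0.2 0 0 0;0.5 -0.16 0.022 0.2 0 0 0;0.5 -0.18 0.025 0.2 0 0 0")

```text
clock: 6.32
eef_pos: [0.4554, -0.0048, 0.1107]
tool_rot: [0.07, 0.998, 0.0, -0.001]
ft_force: [-1.9, -0.5, -0.3]
grip_width: 0.0641
grasp_force: 0.0
```

Run:
```python
from h import *
print(bot.get_obs()['eef_pos'])
im=snap('wrist','w2.png'); t=snap('top','top2.png'); k=K('wrist')
vis=np.vstack([im[100:,:, :]]); cv2.imwrite('pics/w2c.png',vis[:,:,::-1])
```

```text
[ 0.45544756 -0.00476768  0.11072976]
```

View pics/w2.png

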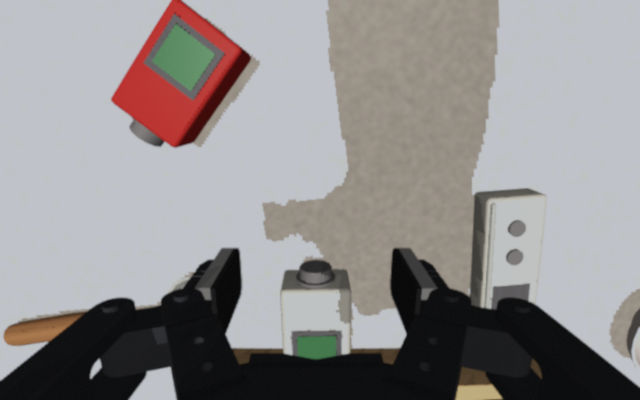

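The timer sits between the opened fingers, with its button at (316,268) and near top edge at row ~290. The red timer at (180,75) is well aside.

Run:
```python
from h import *
k=K('wrist')
e=ray('wrist',[(283,291),(350,290)],.036,k); d=e[1]-e[0]; print('near top edge',e.round(4),e.mean(0).round(4),np.linalg.norm(d),'yaw',np.degrees(np.arctan2(-d[0],d[1])))
print('button top rim',ray('wrist',[(316,262)],.030,k).round(4), ray('wrist',[(316,268)],.018,k).round(4))
print('red',ray('top',[(391,304),(364,313),(408,277)],.02).round(4))
im=cv2.imread('pics/top2.png'); cv2.imwrite('pics/top2c.png',cv2.resize(im[130:270,280:400],None,fx=4,fy=4,interpolation=cv2.INTER_CUBIC))
```

```text
near top edge [[ 0.5109 -0.0347  0.036 ]
 [ 0.5167  0.0113  0.036 ]] [ 0.5138 -0.0117  0.036 ] 0.0463966188862684 yaw -7.069127407711073
button top rim [[ 0.4952 -0.0094  0.03  ]] [[ 0.5054 -0.0108  0.018 ]]
red [[ 0.3576 -0.0792  0.02  ]
 [ 0.3506 -0.0374  0.02  ]
 [ 0.3931 -0.1115  0.02  ]]
```

View pics/top2c.png

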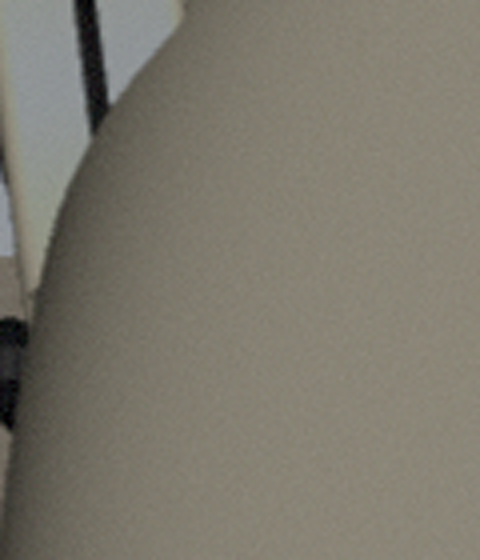

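>>> step_arm(targets="-1 0 0 0 0 0 0;-1 0 0 0 0 0 0;-1 0 0 0 0 0 0;-1 0 0 0 0 0 0;-1 0.02 0 -0.07 0 0 0;-1 0.02 0 -0.13 0 0 0;-1 0.02 0 -0.18 0 0 0;-1 0.02 0 -0.2 0 0 0;-1 0.02 0 -0.2 0 0 0")

```text
clock: 7.17
eef_pos: [0.4683, -0.0053, 0.0061]
tool_rot: [0.07, 0.998, -0.0, -0.003]
ft_force: [-0.3, -1.1, -0.2]
grip_width: -0.0003
grasp_force: 0.0
```

>>> step_arm(targets="-1 0.008 -0.0011 0 0 0 0;-1 0.016 -0.0022 0 0 0 0;-1 0.024 -0.0034 0 0 0 0;-1 0.024 -0.0034 0 0 0 0")

```text
clock: 7.5
eef_pos: [0.4854, -0.007, 0.0107]
tool_rot: [0.07, 0.998, 0.0, 0.002]
ft_force: [0.1, -0.3, -0.3]
grip_width: 0.0
grasp_force: 0.0
```

>>> step_arm(targets="-1 0.004 -0.0006 0 0 0 0;-1 0.008 -0.0011 0 0 0 0;-1 0.008 -0.0011 0 0 0 0")

```text
clock: 7.75
eef_pos: [0.4873, -0.0075, 0.0098]
tool_rot: [0.07, 0.998, 0.0, 0.001]
ft_force: [0.2, 0.4, 0.8]
grip_width: 0.0001
grasp_force: 0.0
```

>>> step_arm(targets="-1 0.004 -0.0006 0 0 0 0;-1 0.008 -0.0011 0 0 0 0;-1 0.008 -0.0011 0 0 0 0")

```text
clock: 8.0
eef_pos: [0.4904, -0.0079, 0.0093]
tool_rot: [0.07, 0.998, 0.0, -0.0]
ft_force: [-1.1, 1.1, 0.9]
grip_width: -0.0002
grasp_force: 0.8
```

>>> step_arm(targets="-1 0.005 -0.0007 0 0 0 0;-1 0.01 -0.0014 0 0 0 0;-1 0.01 -0.0014 0 0 0 0")

```text
clock: 8.25
eef_pos: [0.4951, -0.0085, 0.0091]
tool_rot: [0.07, 0.998, 0.0, -0.001]
ft_force: [-3.0, 2.4, 2.2]
grip_width: 0.0002
grasp_force: 1.6
```

>>> step_arm(targets="-1 0.005 -0.0007 0 0 0 0;-1 0.01 -0.0014 0 0 0 0;-1 0.01 -0.0014 0 0 0 0")

```text
clock: 8.5
eef_pos: [0.4973, -0.0087, 0.0087]
tool_rot: [0.07, 0.998, 0.0, -0.003]
ft_force: [-9.5, 3.2, 6.3]
grip_width: -0.0004
grasp_force: 4.6
```

>>> step_arm(targets="-1 0.003 -0.0004 0.002 0 0 0;-1 0.003 -0.0004 0.002 0 0 0;-1 0.003 -0.0004 0.002 0 0 0;-1 0.003 -0.0004 0.002 0 0 0;-1 0.003 -0.0004 0.002 0 0 0")

```text
clock: 8.92
eef_pos: [0.4974, -0.0083, 0.0088]
tool_rot: [0.069, 0.998, 0.001, -0.005]
ft_force: [-9.3, 3.8, 1.1]
grip_width: -0.0001
grasp_force: 4.7
```

The tool stopped at 0.4974 under about 9.5 N, so the button is bottomed, and I held it there about 0.5 s. I back straight off and rise clear.

>>> step_arm(targets="-1 -0.02 0.0028 0 0 0 0;-1 -0.05 0.007 0 0 0 0;-1 -0.09 0.0126 0 0 0 0;-1 -0.1 0.014 0.06 0 0 0;-1 -0.12 0.014 0.14 0 0 0;-1 -0.16 0.014 0.22 0 0 0;-1 -0.24 -0.06 0.3 0 0 0;-1 -0.3 -0.14 0.35 0 0 0;-1 -0.35 -0.22 0.4 0 0 0;-1 -0.35 -0.3 0.4 0 0 0")

```text
clock: 9.75
eef_pos: [0.341, -0.1198, 0.1995]
tool_rot: [0.068, 0.998, -0.001, 0.003]
ft_force: [0.9, 0.3, 0.3]
grip_width: 0.0002
grasp_force: 0.0
```

>>> step_arm(targets="-1 0 -0.08 0 0 0 0;-1 0 -0.16 0 0 0 0;-1 0 -0.24 0 0 0 0;-1 0 -0.32 0 0 0 0;-1 0 -0.32 0 0 0 0")

```text
clock: 10.17
eef_pos: [0.3423, -0.2865, 0.1974]
tool_rot: [0.074, 0.997, -0.003, 0.002]
ft_force: [1.3, 0.1, 0.6]
grip_width: -0.0003
grasp_force: 0.0
```

Run:
```python
from h import *
im=snap('top','top3.png'); print(bot.get_obs()['eef_pos'])
cv2.imwrite('pics/top3c.png',cv2.resize(im[130:270,180:400,::-1],None,fx=3.6,fy=3.6,interpolation=cv2.INTER_CUBIC))
```

```text
[ 0.34173836 -0.2831742   0.19702124]
```

View pics/top3c.png

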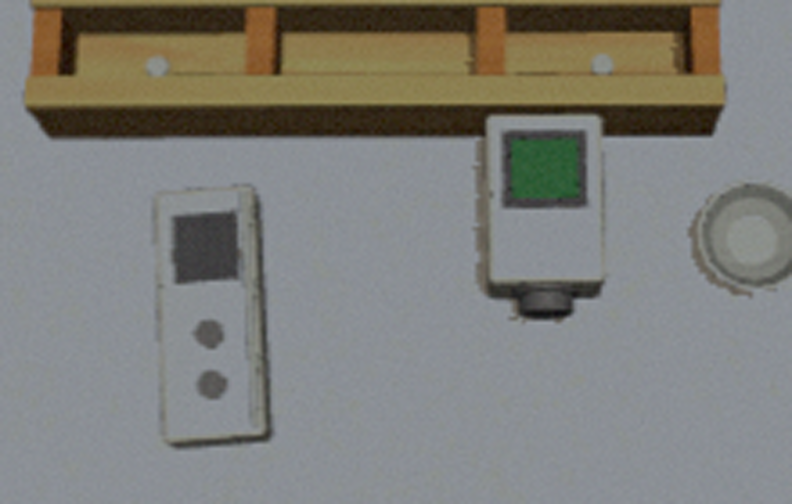

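The crop shows the timer's back edge (486,115)–(602,115) at the holder face, with the button sprung out at (546,303). The thermometer and spoon are unmoved. One check on the gap and squareness.

Run:
```python
from h import *
k=K('top'); f=lambda L,z:ray('top',np.array(L)/3.6+[180-.36,130-.36],z,k)
h=f([(26,106),(722,104)],.045); d=h[0]-h[1]; n=np.array([d[1],-d[0]])/np.linalg.norm(d[:2])
for p in ([(490,115),(600,115)],[(493,283),(602,280)],[(504,131),(586,131)],[(503,207),(585,206)]):
    print(((f(p,.036)-h[0])[:,:2]@n*1000).round(1))
print('button',((f([(546,316)],.008)-h[0])[:,:2]@n*1000).round(1))
```

```text
[-1.8 -1.8]
[-75.9 -74.7]
[-9.  -9.1]
[-42.8 -42.5]
button [-84.3]
```

```bash
python3 -c "
from workcell import bot
print(bot.job_done())"
```

```text
the job is handed in; nothing more can be done
None
```

I backed the white timer squarely against the holder, held its button fully in for about half a second, let it spring out, and handed the job in at about 10 s. The timer lies flat with its back at the holder face (camera gap 0–2 mm, within calibration error), and the thermometer is unmoved.

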